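# Hold sprung tweezers at the marked tip gap

### The job

Check the sprung tweezers on the green-lined setting block: pick them up (the two ribbed black pads are the place to grip), bring the tips level and just above the block without touching it (within about 2 cm), and squeeze until each tip stands over its own green line. Hold that gap steady for at least three seconds and finish still holding it there: do not put the tweezers down or let go. Leave the other objects where they are.

Things in the scene. Friction and masses are not known exactly. Their poses are not given: they have to be found in the camera images.
- tweezers: Steel sprung tweezers, 160 mm long, 14 mm high, 48 g, lying flat so that the legs open sideways. Origin: middle of the black grip pads' length, on the underside; x along the fixed leg to the tips, z up. Fixed leg parallel to x at y = -7 mm; the sprung leg turns about the round dark rear joint (19 mm across) at x = -85 mm, y = 0. Let go, they spring open.
- fixed_pad (a point): Centre of the outer face of the fixed leg's ribbed black grip pad: x 0, y -11, z 7 mm in the tweezers' frame. The pad is 34 mm long and 14 mm high.
- sprung_pad (a point): The same on the sprung leg: about y +21 mm when open, +11 mm at the green gap. Over both pads it measures 32 mm open and 22 mm (pads parallel) at the green gap; the tip gap changes about 1.8 times as much as this width. Squeezing takes about 4 N at the pads to begin, 10 N at the green gap, 14 N to shut the tips.
- tweezers_leg (a joint): Angle of the sprung leg, rad: 0 is open (its start; tip centres 32 mm apart), growing as it is squeezed; at 0.12 the legs are parallel and the tip centres 14 mm apart, like the green lines; 0.19 is shut (stop). Tip gap is about 32 mm minus 150 mm times this value.
- fixed_tip (a point): Point of the fixed leg, at mid height of the tip: x = 65 mm, y = -7 mm, z = 7 mm in the tweezers' frame. The tip is 2.6 mm thick and 5 mm high.
- sprung_tip (a point): Point of the sprung leg, at mid height of the tip (150 mm ahead of the rear joint); y = +7 mm, x = 65 mm in the tweezers' frame when the joint reads 0.12, about y = +25 mm when open.
- green_block: Setting block with green lines, 66 x 56 x 20 mm, fixed to the desk: aluminium with a white top. Two green lines on the top, each 44 mm long (along the block's x) and 6 mm wide, side by side with their centres at y = -7 and +7 mm (14 mm apart). Origin: centre of the underside, z up. The tweezers may point either way along the lines.
- green_block_mark (a point): Centre of the green block's top face (20 mm above the desk), midway between the two green lines; x along the lines.
- orange_block: Like the green block but with two orange lines 26 mm apart: not the one to use. It may stand in either block's place. Fixed; origin at the centre of the underside.
- eraser: Blue and white eraser, 20 x 46 x 12 mm, loose; leave alone. Origin at the centre of the underside.
- ring_gauge: Steel ring, 49 mm across, 15 mm high, loose; leave alone. Origin at the centre of the underside.
- clevis_a: Dark forked clevis, 14 x 22 x 30 mm, loose; leave alone. Origin at the centre of the underside.
- black_plug: Black disc plug, 22 mm across, 9 mm high, loose; leave alone. Origin at the centre of the underside.
Mind the look-alikes: they are no part of the job. Leave any brown or red look-alike of the green_block alone.

How it is judged:
By the outcome, as a careful person would: the job done as asked, in the order asked, and still so for the second after the job is handed in, while the arm keeps its last pose, push and grip.
It also fails if it takes over 42 s, if anything falls off the work surface, if the arm or the gripper's body presses on something with over 40 N, if the wrist force passes 120 N, or if a joint passes its speed limit or range.

### The arm

A 6-joint arm with a two-finger parallel gripper is mounted at the origin on a cart in front of the work surface, level with it; the furniture and walls round the work are solid. World frame = base frame: x ahead of the robot, y to its left, z up, the work surface at z = 0. Lengths are in mm, angles in rad, forces in N, time in s.
With the tool pointing down it reaches from about 350 to 925 mm from the base axis. Payload 6.4 kg.
Tool frame: the origin (TCP) lies midway between the tips of the shut fingers; the grasp point (between the pads) lies 19 mm behind it; z points along the fingers, y is the direction in which the jaws open and shut (so a half turn about z gives the same grasp; the last joint's range is limited). The gripper opens to 85 mm and grips with 20 to 120 N. Pads are 22 mm wide; open, the fingers measure 114 mm over their backs; the gripper's body (76 mm by 85 mm) begins 54 mm behind the grasp point. The pads swing forward as they close: fully open they stand 13 mm farther back than shut.
Start: joints at [0.956, 0.245, 1.558, -0, 1.339, -0.174], TCP at [277.33, 587.879, 231.29] pointing down, gripper open.
Joint ranges: [-3.13, 3.13], [-1.02, 2.26], [0.13, 2.54], [-0.95, 4.09], [0.21, 2.88], [-2.74, 2.74]. Speed limits (rad/s): [2.57, 2.57, 3.14, 3.14, 3.14, 3.14].

### API

Orientations are given as a unit quaternion [x, y, z, w].
In Python, from workcell import get_state, grab_frame, calibration, hand_in gives the robot as it stands. The module is installed in compiled form; this text tells all that it offers.
- The arm moves only by the tool step_arm, never from a script. Its argument "rows" is one flat list of numbers, 7 for each row, row after row: the shift along the tool's x, y, z in m, then the turn, a rotation vector about the tool's x, y, z in degrees, then the opening in per cent of the stroke, from 0 (shut) to 100 (fully open). In form: [dx, dy, dz, rx, ry, rz, jaw, dx, dy, dz, rx, ry, rz, jaw, ...]. A call has 1 to 5 rows; each row is the pose to reach, as a shift and turn from the pose measured when the call began, along the tool's axes at that moment; what a row does not reach only later rows make up. A row lasts 1/12 s, in which the tool goes at most 41.7 mm and 7.16 degrees, less where a joint would pass 70% of its speed; a pose out of reach is approached as far as the arm can. A call with a gripper value outside its range is refused whole. The fingers move at their own pace and stop on an object; "force" is the grip in N (left out, the last holds). Time passes only in rows, so rows that repeat a pose let the fingers close. It gives the time, the measured TCP pose, the force and the opening at its end, in the units of the state.
- get_state(): the state, without advancing time (a new reading comes with each control period).
- grab_frame(name): name is "side" or "top" or "wrist"; returns the picture (420x560x3 uint8, red, green, blue); there is no depth.
- calibration(name): a dict with "fx", "fy", "cx", "cy" (pixels), "world_from_camera" (4x4, takes a point from camera to world coordinates). Camera axes: x right, y down, z forward; pixel columns grow to the right and rows downward; lengths in mm; the calibration is good to about 2 mm. A picture is of the moment at which its call begins: read the wrist's pose just before it. calibration takes no time and is no camera call; for the wrist camera it gives the pose at the moment of the call.
- hand_in(): hands the job in, once; it reports no verdict.
The state is a dict: "clock": time; "joint_pos": joint angles; "joint_velocities": joint speeds; "tau": joint torques, N m; "ee_pos": TCP position; "orientation": TCP orientation; "ft_force": force on the tool from outside, world axes, zero at the start; "torque": the same for the moment, N m; "width": finger opening in mm.
Only numpy, scipy, OpenCV 4.12 (cv2) and the standard library are available. Lean on these libraries where they do the work, as an engineer would, in place of code of your own. Each camera call takes 0.05 s, during which the arm holds its last target.

## Working session

There is one attempt and no reset: what is moved stays moved. The work goes in short steps, Python scripts to look and compute and a tool call to move; the robot and the scene stay as the last step left them, time stands still between calls to the robot, and variables do not carry over. Pictures are saved under pics/ and viewed, and the job is handed in when it is done.

Besides the shell and the picture viewer there is one more tool, called after "Request:" as name(argument=value, ...) on one line, values as JSON. step_arm: Moves the arm, as the interface text tells. Its arguments: {"type":"object","properties":{"rows":{"type":"array","items":{"type":"number"}},"force":{"type":"number"}},"required":["rows"]}

```bash
mkdir -p pics; python3 - <<'E'
from workcell import *
import cv2
print(get_state())
for n in ("top","side","wrist"):
    f=grab_frame(n); cv2.imwrite(f"pics/{n}0.png",f[:,:,::-1]); c=calibration(n); print(n,c)
E
```

```text
{'clock': 0.0, 'joint_pos': array([ 9.55882748e-01,  2.45807068e-01,  1.55899718e+00,  9.58754094e-06,
        1.33871090e+00, -1.74126560e-01]), 'joint_velocities': array([ 0.00199422, -0.00052741, -0.0009474 , -0.00054471, -0.00070604,
        0.00073159]), 'tau': array([-1.19957408e-04, -4.29522407e+01, -3.26120746e+01, -2.87234452e-04,
        5.59286156e-03,  8.28430444e-06]), 'ee_pos': array([277.00823308, 587.40897937, 230.19385483]), 'orientation': array([ 2.18614610e-01,  9.75810805e-01, -8.85615062e-04, -3.73776880e-04]), 'ft_force': array([-0.40859311,  0.09825071,  0.40790028]), 'torque': array([-0.0031803 ,  0.04981076, -0.03228394]), 'width': 85.70894396483655}
top {'fx': 458.156695494861, 'fy': 458.156695494861, 'cx': 282.1960201503285, 'cy': 209.0633031008488, 'world_from_camera': array([[ 1.08278209e-04, -9.85542311e-01,  1.69429461e-01,
         3.32701471e+02],
       [-9.99970837e-01, -1.40052254e-03, -7.50754421e-03,
         1.05997523e+02],
       [ 7.63629224e-03, -1.69423707e-01, -9.85513721e-01,
         1.07570320e+03],
       [ 0.00000000e+00,  0.00000000e
[... 292 characters left out ...]
1.44573636e-01, -7.81587216e-02,
         2.03294741e+02],
       [ 1.65339615e-02, -5.60450403e-01, -8.28022931e-01,
         8.85469391e+02],
       [ 0.00000000e+00,  0.00000000e+00,  0.00000000e+00,
         1.00000000e+00]])}
wrist {'fx': 303.3610296764719, 'fy': 303.3610296764719, 'cx': 284.4390189535677, 'cy': 210.0808747670378, 'world_from_camera': array([[ 4.26545226e-01,  8.70310813e-01,  2.46207755e-01,
         2.14025003e+02],
       [ 9.04465995e-01, -4.10239057e-01, -1.16812588e-01,
         6.17386118e+02],
       [-6.59221450e-04,  2.72512394e-01, -9.62152047e-01,
         3.72365741e+02],
       [ 0.00000000e+00,  0.00000000e+00,  0.00000000e+00,
         1.00000000e+00]])}
```

View pics/top0.png

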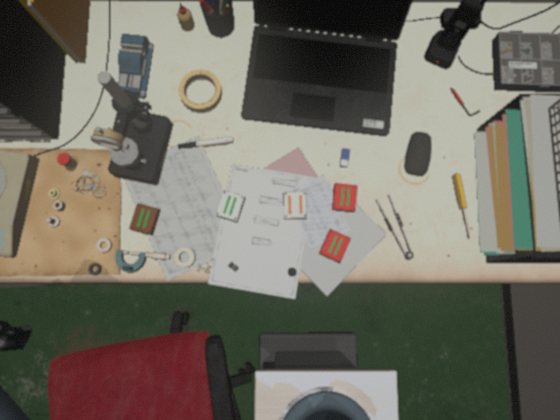

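View pics/side0.png

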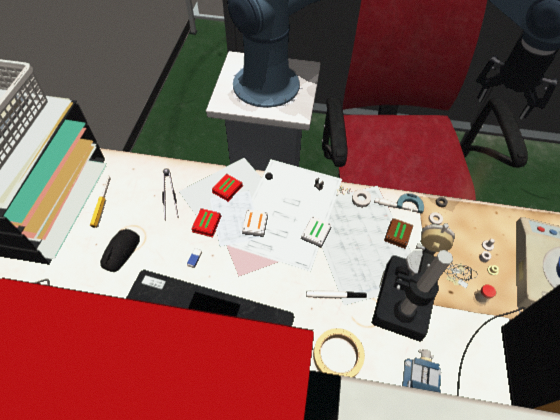

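View pics/wrist0.png

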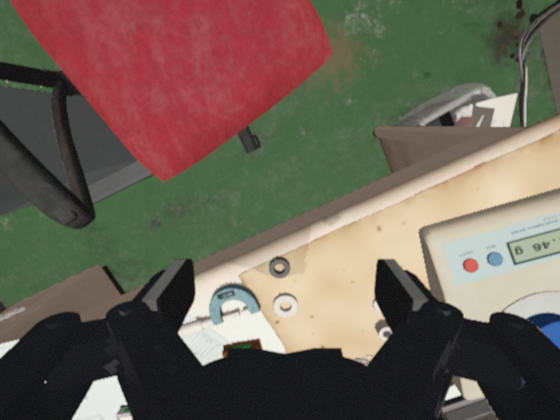

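In the top view, the tweezers candidate is the V at (395,226), with the dark joint at (408,256). The other long items are the pen (205,142) and the screwdriver (460,200). The green block candidate is white with green lines at (230,206). Its look-alikes are orange (294,205), red (345,197), red (335,245) and brown (144,218). I'll choose the white one with green lines and check it in a close crop.

```bash
cat > h.py <<'E'
import numpy as np, cv2
from workcell import *
def ray(c,u,v):
    T=np.array(c["world_from_camera"]); d=T[:3,:3]@np.array([(u-c["cx"])/c["fx"],(v-c["cy"])/c["fy"],1]); return T[:3,3],d
def onz(c,u,v,z):
    o,d=ray(c,u,v); return o+d*(z-o[2])/d[2]
def proj(c,P):
    T=np.linalg.inv(c["world_from_camera"]); p=T[:3,:3]@np.array(P,float)+T[:3,3]
    return np.array([c["fx"]*p[0]/p[2]+c["cx"],c["fy"]*p[1]/p[2]+c["cy"]])
E
python3 - <<'E'
import cv2
a=cv2.imread("pics/top0.png")
b=cv2.imread("pics/side0.png")
x=cv2.resize(a[180:270,360:430],None,fx=6,fy=6,interpolation=cv2.INTER_CUBIC)[:540]
y=cv2.resize(a[185:225,210:260],None,fx=7,fy=7,interpolation=cv2.INTER_CUBIC)
z=cv2.resize(b[205:255,295:340],None,fx=7,fy=7,interpolation=cv2.INTER_CUBIC)[:260]
import numpy as np
o=np.zeros((560,780,3),np.uint8); o[:540,:420]=x; o[:280,425:775]=y; o[290:550,425:425+315]=z
cv2.imwrite("pics/crop0.png",o)
E
```

```text
(no output)
```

View pics/crop0.png

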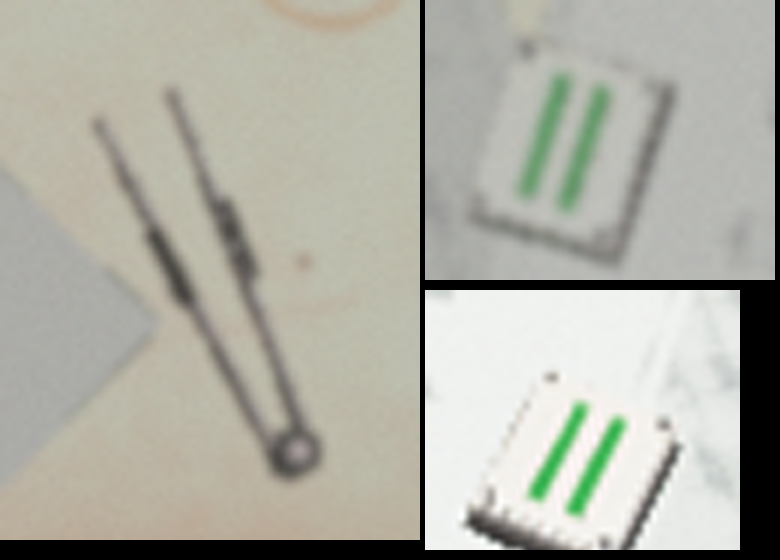

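```bash
python3 - <<'E'
from h import *
c=calibration("top")
P=lambda u,v,z:onz(c,u,v,z).round(1)
J=P(360+296/6,180+450/6,7); L=P(360+98/6,180+122/6,7); R=P(360+172/6,180+92/6,7)
print("J",J,"L",L,"R",R, np.linalg.norm(L-R),np.linalg.norm(J-R))
a=cv2.imread("pics/top0.png"); s=cv2.imread("pics/side0.png"); cs=calibration("side")
for im,cc,roi in((a,c,(185,225,210,260)),(s,cs,(210,255,295,340))):
    h=cv2.cvtColor(im,cv2.COLOR_BGR2HSV); m=cv2.inRange(h,(40,70,50),(85,255,255)); k=np.zeros_like(m); k[roi[0]:roi[1],roi[2]:roi[3]]=m[roi[0]:roi[1],roi[2]:roi[3]]
    n,lab,st,ce=cv2.connectedComponentsWithStats(k)
    pts=[]
    for i in range(1,n):
        if st[i,4]<15: continue
        ys,xs=np.where(lab==i); w=np.array([onz(cc,x,y,20)[:2] for x,y in zip(xs,ys)]); vx,vy,x0,y0=cv2.fitLine(w.astype(np.float32),cv2.DIST_L2,0,.01,.01).ravel()
        print(st[i],w.mean(0),np.degrees(np.arctan2(vy,vx))); pts.append(w.mean(0))
    print(np.mean(pts,0))
E
```

```text
J [ 408.2 -198.6    7. ] L [ 537.8 -126.1    7. ] R [ 550.  -155.9    7. ] 32.20062111202208 148.08960125545616
[224 197   6  15  18] [527.24314624 227.80882475] -16.61489
[527.24314624 227.80882475]
[310 221   8  14  31] [522.06879932 214.04890724] -16.920078
[315 223   9  14  34] [524.72374467 227.90588098] -16.406765
[523.39627199 220.97739411]
```

Tweezers: the joint is at crop (296,450), the sprung tip (left) at (98,122) and the fixed tip (right) at (172,92). The tip gap measures 32 mm, which agrees with the description. The block crop shows a white top with two green lines close together, so it is the right one.

```bash
cat >> h.py <<'E'
from scipy.spatial.transform import Rotation as Ro
def target(p,yang,st=None):
    st=st or get_state(); a=np.radians(yang); y=np.array([np.cos(a),np.sin(a),0]); z=np.array([0,0,-1.]); x=np.cross(y,z)
    R1=np.c_[x,y,z]; R0=Ro.from_quat(st["orientation"]).as_matrix()
    d=R0.T@(np.array(p)-st["ee_pos"]); r=Ro.from_matrix(R0.T@R1).as_rotvec(degrees=True)
    print("t",round(st["clock"],2),"at",st["ee_pos"].round(1),"yang",np.degrees(np.arctan2(R0[1,1],R0[0,1])).round(2),"w",round(st["width"],1),"F",st["ft_force"].round(1))
    print("shift m",(d/1000).round(4),"rot",r.round(2))
E
python3 -c "
from h import *
target([487,-165,150],-70.4)"
```

```text
t 0.15 at [277.1 587.5 230.4] yang 64.74 w 85.3 F [ 0.1 -0.3 -0.3]
shift m [-0.5109 -0.5909  0.0812] rot [-6.0000e-02  1.0000e-01  1.3514e+02]
```

Request:
step_arm(rows=[-0.13,-0.15,0,0,0,35,100,-0.13,-0.15,0,0,0,35,100,-0.13,-0.15,0,0,0,35,100,-0.13,-0.15,0,0,0,35,100,-0.13,-0.15,0,0,0,35,100])

```text
clock: 0.57
ee_pos: [330.7, 393.9, 230.1]
orientation: [0.505, 0.863, -0.001, 0.0]
ft_force: [1.0, 0.1, 0.2]
width: 84.8
```

```bash
python3 -c "
from h import *
target([487,-165,150],-70.4)"
```

```text
t 0.57 at [330.7 393.9 230.1] yang 29.38 w 84.8 F [1.  0.1 0.2]
shift m [-0.5636 -0.1378  0.0811] rot [-3.000e-02  1.700e-01  9.978e+01]
```

Request:
step_arm(rows=[-0.2,-0.05,0.02,0,0,35,100,-0.2,-0.05,0.02,0,0,35,100,-0.2,-0.05,0.02,0,0,35,100,-0.2,-0.05,0.02,0,0,35,100,-0.2,-0.05,0.02,0,0,35,100])

```text
clock: 0.98
ee_pos: [384.6, 194.4, 210.3]
orientation: [0.743, 0.67, -0.001, 0.0]
ft_force: [1.5, 0.3, 0.1]
width: 85.2
```

```bash
python3 -c "
from h import *
target([487,-165,150],-70.4)"
```

```text
t 0.98 at [384.6 194.4 210.3] yang -5.93 w 85.2 F [1.5 0.3 0.1]
shift m [-0.3468  0.139   0.0609] rot [3.000e-02 1.500e-01 6.447e+01]
```

Request:
step_arm(rows=[-0.19,0.076,0.03,0,0,35,100,-0.19,0.076,0.03,0,0,35,100,-0.19,0.076,0.03,0,0,35,100,-0.19,0.076,0.03,0,0,35,100,-0.19,0.076,0.03,0,0,35,100])

```text
clock: 1.4
ee_pos: [440.5, -4.3, 180.5]
orientation: [0.911, 0.412, -0.001, 0.001]
ft_force: [0.9, 0.8, 0.5]
width: 85.4
```

```bash
python3 -c "
from h import *
target([487,-165,150],-70.4)"
```

```text
t 1.4 at [440.5  -4.3 180.5] yang -41.3 w 85.4 F [0.9 0.8 0.5]
shift m [-0.0899  0.1409  0.0308] rot [ 0.09  0.09 29.1 ]
```

Request:
step_arm(rows=[-0.09,0.141,0.031,0,0,29.1,100,-0.09,0.141,0.031,0,0,29.1,100,-0.09,0.141,0.031,0,0,29.1,100,-0.09,0.141,0.031,0,0,29.1,100,-0.09,0.141,0.031,0,0,29.1,100])

```text
clock: 1.82
ee_pos: [487.4, -170.2, 148.8]
orientation: [0.986, 0.166, -0.001, 0.002]
ft_force: [-0.7, 0.1, -0.0]
width: 85.5
```

```bash
python3 - <<'E'
from h import *
target([487,-165,30],-70.4)
c=calibration("wrist"); f=grab_frame("wrist"); cv2.imwrite("pics/w1.png",f[:,:,::-1]); np.save("c1.npy",c,allow_pickle=True)
E
```

```text
t 1.82 at [ 487.4 -170.2  148.8] yang -70.93 w 85.5 F [-0.7  0.1 -0. ]
shift m [ 0.0015 -0.0054  0.1187] rot [ 0.16  0.12 -0.53]
```

View pics/w1.png

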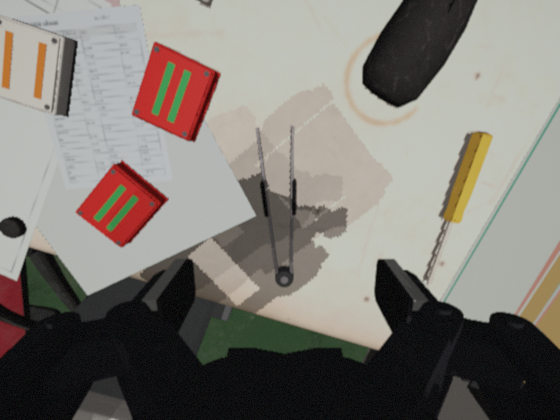

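The wrist view shows the tips at (258,129) and (292,126), pads at (265,198) and (294,197), and the joint at (284,277).

```bash
python3 - <<'E'
from h import *
c=np.load("c1.npy",allow_pickle=True).item(); im=cv2.imread("pics/w1.png")
cv2.imwrite("pics/w1c.png",cv2.resize(im[115:295,235:325],None,fx=3.3,fy=3.3,interpolation=cv2.INTER_CUBIC))
# dark pads
g=cv2.cvtColor(im,cv2.COLOR_BGR2GRAY)
for (u,v),z in (((258,129),7),((292,126),7),((265,198),10),((294,197),10),((284,277),10)): print(onz(c,u,v,z).round(1))
F=onz(c,292,126,7);J=onz(c,284,277,10);S=onz(c,258,129,7)
for P,l in((F,-7),(S,25)):
  d=(P-J)[:2]; print(np.linalg.norm(d),np.degrees(np.arctan2(d[1],d[0]))-np.degrees(np.arctan2(l,150)))
E
```

```text
[ 540.3 -126.5    7. ]
[ 552.8 -154.6    7. ]
[ 482.2 -152.3   10. ]
[ 492.1 -178.    10. ]
[ 409.3 -196.6   10. ]
149.44991333654048 18.962683096692285
148.52048679387585 18.685940214250117
```

View pics/w1c.png

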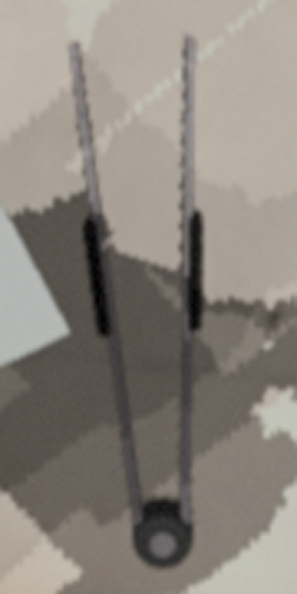

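```bash
python3 -c "
from h import *
target([487.5,-165,30],-70.9)"
```

```text
t 1.87 at [ 487.1 -168.4  148.8] yang -70.73 w 84.9 F [-0.6  0.6 -0.1]
shift m [ 0.0018 -0.0033  0.1188] rot [0.08 0.13 0.17]
```

Request:
step_arm(rows=[0.001,-0.003,0.04,0,0,0,60,0.001,-0.003,0.08,0,0,0,60,0.001,-0.003,0.105,0,0,0,60,0.001,-0.003,0.115,0,0,0,60,0.001,-0.003,0.115,0,0,0,60])

```text
clock: 2.28
ee_pos: [484.8, -163.5, 31.5]
orientation: [0.986, 0.168, -0.003, -0.001]
ft_force: [-0.4, -0.1, -0.1]
width: 51.0
```

```bash
python3 - <<'E'
from h import *
target([487.5,-165,4],-70.9)
c=calibration("wrist"); f=grab_frame("wrist"); cv2.imwrite("pics/w2.png",f[:,:,::-1])
f=grab_frame("side"); cv2.imwrite("pics/s2.png",cv2.resize(f[120:260,90:260,::-1],None,fx=4,fy=4,interpolation=cv2.INTER_CUBIC))
target([487.5,-165,4],-70.9)
for z in(7,): print(proj(c,[488,-165,z]),)
E
```

```text
t 2.28 at [ 484.8 -163.5   31.5] yang -70.64 w 51.0 F [-0.4 -0.1 -0.1]
shift m [0.0022 0.0024 0.0274] rot [-0.19  0.34  0.26]
t 2.38 at [ 487.7 -165.4   35.1] yang -70.67 w 51.1 F [ 0.2 -0.3  0.5]
shift m [-0.     -0.0005  0.0311] rot [0.15 0.06 0.23]
[289.68720639 241.05539017]
```

View pics/w2.png

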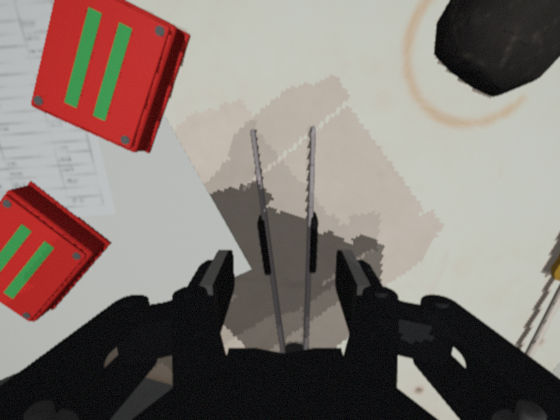

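View pics/s2.png

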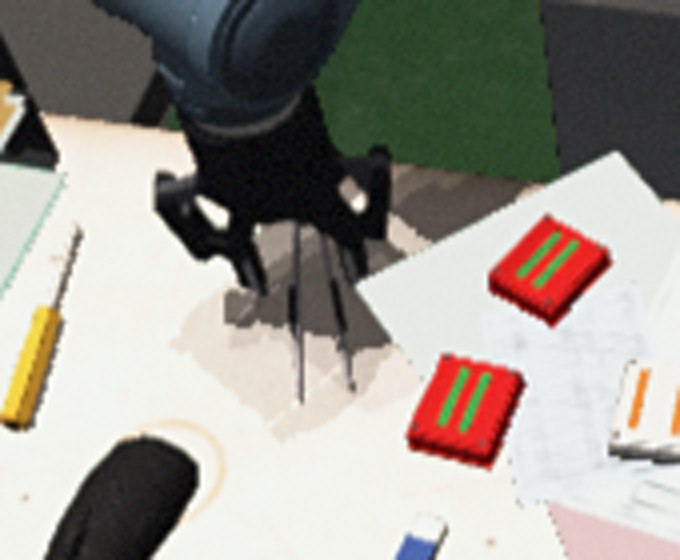

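The wrist view shows the pads at (265,244) and (313,242), midway between the fingers and matching the aim point at (290,241). I'll descend slowly.

Request:
step_arm(rows=[0,0,0.01,0,0,0.2,60,0,0,0.018,0,0,0.2,60,0,0,0.025,0,0,0.2,60,0,0,0.03,0,0,0.2,60,0,0,0.031,0,0,0.2,60])

```text
clock: 2.8
ee_pos: [487.0, -165.1, 3.0]
orientation: [0.986, 0.166, -0.001, 0.001]
ft_force: [-0.7, 0.0, -0.1]
width: 51.3
```

Request:
step_arm(rows=[0,0,0,0,0,0,55])

```text
clock: 2.88
ee_pos: [486.8, -165.0, 2.7]
orientation: [0.986, 0.166, -0.001, 0.001]
ft_force: [0.5, 0.6, -0.7]
width: 46.7
```

```bash
python3 - <<'E'
from h import *
target([487.5,-165,3],-70.9)
f=grab_frame("wrist"); cv2.imwrite("pics/w3.png",f[:,:,::-1])
target([487.5,-165,3],-70.9)
E
```

```text
t 2.88 at [ 486.8 -165.     2.7] yang -70.87 w 46.7 F [ 0.5  0.6 -0.7]
shift m [ 0.0006  0.0002 -0.0003] rot [0.04 0.15 0.03]
t 2.93 at [ 486.8 -165.     2.7] yang -70.87 w 46.8 F [-0.1  0.1 -0.3]
shift m [ 0.0007  0.0002 -0.0003] rot [0.04 0.15 0.03]
```

View pics/w3.png

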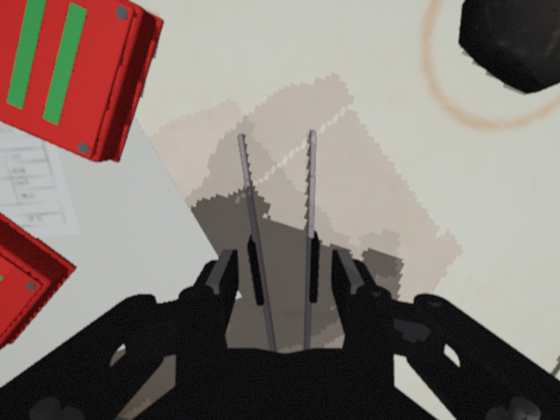

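Request:
step_arm(rows=[0,0,0,0,0,0,42,0,0,0,0,0,0,38,0,0,0,0,0,0,34,0,0,0,0,0,0,30,0,0,0,0,0,0,28], force=20)

```text
clock: 3.35
ee_pos: [487.6, -165.8, 3.5]
orientation: [0.986, 0.166, -0.0, 0.002]
ft_force: [0.7, -1.9, 3.2]
width: 24.4
```

Request:
step_arm(rows=[0,0,0,0,0,0,28,0,0,0,0,0,0,28])

```text
clock: 3.52
ee_pos: [487.6, -165.7, 3.5]
orientation: [0.986, 0.166, -0.0, 0.001]
ft_force: [0.4, -0.8, 2.8]
width: 24.5
```

```bash
python3 - <<'E'
from h import *
f=grab_frame("wrist"); cv2.imwrite("pics/w4.png",f[:,:,::-1])
target([487.5,-165,3],-70.9)
E
```

```text
t 3.57 at [ 487.6 -165.7    3.5] yang -70.86 w 24.5 F [-0.2  0.5  1.6]
shift m [ 0.0001 -0.0007  0.0005] rot [0.15 0.08 0.04]
```

View pics/w4.png

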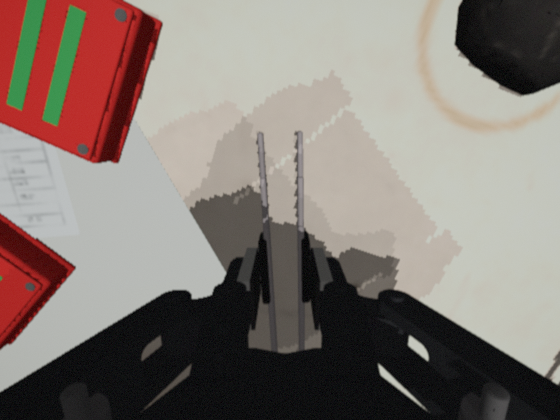

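Both legs are between the fingers and the tips are at (261,133) and (299,132). I'll close to near the green gap, then lift.

Request:
step_arm(rows=[0,0,0,0,0,0,26,0,0,-0.004,0,0,0,26,0,0,-0.014,0,0,0,26,0,0,-0.028,0,0,0,26,0,0,-0.04,0,0,0,26])

```text
clock: 3.98
ee_pos: [487.4, -165.3, 44.4]
orientation: [0.986, 0.166, -0.001, 0.001]
ft_force: [-0.7, 0.1, -0.9]
width: 22.3
```

Request:
step_arm(rows=[0,0,-0.02,0,0,0,26,0,0,-0.03,0,0,0,26,0,0,-0.035,0,0,0,26])

```text
clock: 4.23
ee_pos: [488.7, -165.9, 81.9]
orientation: [0.986, 0.166, 0.001, 0.002]
ft_force: [0.4, -0.5, -0.5]
width: 22.4
```

```bash
python3 - <<'E'
from h import *
c=calibration("wrist");np.save("c5.npy",c,allow_pickle=True)
f=grab_frame("wrist"); cv2.imwrite("pics/w5.png",f[:,:,::-1])
f=grab_frame("side"); cv2.imwrite("pics/s5.png",cv2.resize(f[120:260,90:260,::-1],None,fx=4,fy=4,interpolation=cv2.INTER_CUBIC))
target([462,240,80],-106.6)
E
```

```text
t 4.33 at [ 488.1 -165.6   80.6] yang -70.86 w 22.6 F [ 1.  -0.  -0.4]
shift m [ 0.1083 -0.3917 -0.001 ] rot [ 0.22 -0.06 35.74]
```

View pics/w5.png

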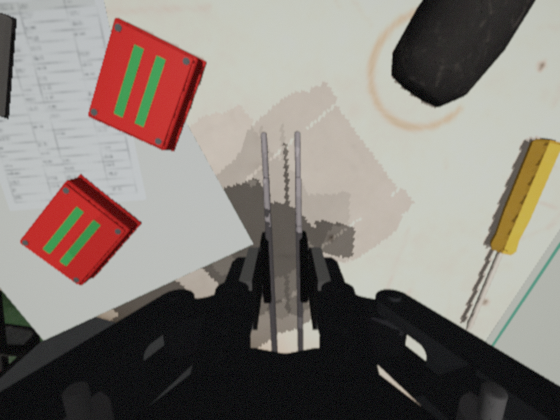

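View pics/s5.png

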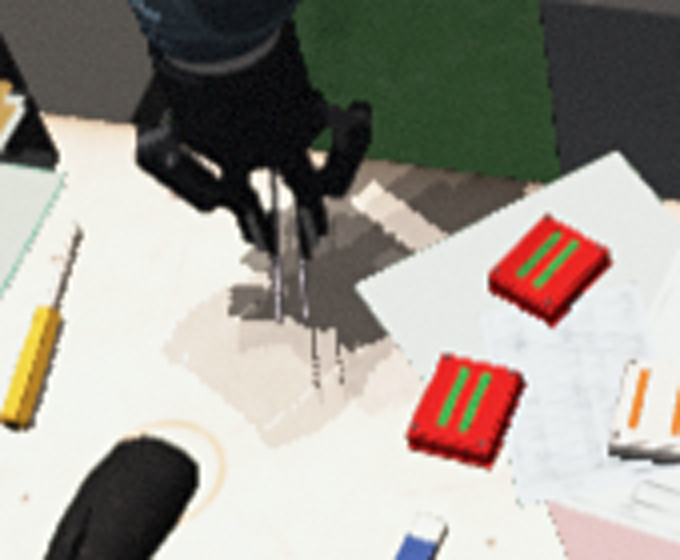

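The tweezers lifted cleanly: the tips at (265,132) and (297,132) kept their image rows, so the pitch is unchanged.

Request:
step_arm(rows=[0.004,-0.014,0,0,0,1.3,26,0.013,-0.045,0,0,0,4,26,0.022,-0.08,0,0,0,7.3,26,0.032,-0.115,0,0,0,10.5,26,0.041,-0.15,0,0,0,13.7,26])

```text
clock: 4.75
ee_pos: [476.4, -8.9, 78.8]
orientation: [0.999, 0.046, -0.001, 0.002]
ft_force: [0.9, 1.4, -0.4]
width: 22.6
```

```bash
python3 - <<'E'
from h import *
c=np.load("c5.npy",allow_pickle=True).item()
a,b=onz(c,265,132,84.5),onz(c,297,132,84.5); print(a,b,np.linalg.norm(a-b))
target([462,240,80],-106.6)
E
```

```text
[ 547.30306995 -135.81302687   84.5       ] [ 551.97416042 -149.26533488   84.5       ] 14.240213372992839
t 4.75 at [476.4  -8.9  78.8] yang -84.77 w 22.6 F [ 0.9  1.4 -0.4]
shift m [ 0.0083 -0.2492 -0.0019] rot [ 0.18  0.03 21.83]
```

Request:
step_arm(rows=[0.001,-0.035,0,0,0,3,26,0.003,-0.07,0,0,0,6.2,26,0.004,-0.105,0,0,0,9.4,26,0.005,-0.14,0,0,0,12.4,26,0.006,-0.17,0,0,0,15,26])

```text
clock: 5.17
ee_pos: [465.5, 162.9, 77.2]
orientation: [0.996, -0.086, -0.001, 0.002]
ft_force: [1.3, 0.1, -0.6]
width: 22.4
```

```bash
python3 - <<'E'
from h import *
target([462,240,80],-106.6)
E
```

```text
t 5.17 at [465.5 162.9  77.2] yang -99.87 w 22.4 F [ 1.3  0.1 -0.6]
shift m [-0.0167 -0.0753 -0.0031] rot [0.22 0.12 6.73]
```

Request:
step_arm(rows=[-0.006,-0.028,-0.001,0,0,2.5,26,-0.012,-0.052,-0.002,0,0,4.8,26,-0.015,-0.068,-0.003,0,0,6.2,26,-0.0167,-0.0753,-0.003,0,0,6.7,26,-0.0167,-0.0753,-0.003,0,0,6.7,26])

```text
clock: 5.58
ee_pos: [461.1, 240.9, 79.0]
orientation: [0.99, -0.143, -0.002, 0.002]
ft_force: [-0.9, -0.1, 0.1]
width: 22.4
```

Request:
step_arm(rows=[0,0,0,0,0,0,26])

```text
clock: 5.67
ee_pos: [460.8, 240.3, 78.4]
orientation: [0.99, -0.143, -0.002, 0.003]
ft_force: [0.1, 0.1, -0.6]
width: 22.0
```

```bash
python3 - <<'E'
from h import *
c=calibration("wrist");np.save("c6.npy",c,allow_pickle=True)
f=grab_frame("wrist"); cv2.imwrite("pics/w6.png",f[:,:,::-1])
f=grab_frame("side"); cv2.imwrite("pics/s6.png",cv2.resize(f[120:260,260:430,::-1],None,fx=4,fy=4,interpolation=cv2.INTER_CUBIC))
target([462,240,30],-106.6)
E
```

```text
t 5.77 at [460.8 239.9  78.4] yang -106.48 w 22.6 F [-0.2 -0.4  0.2]
shift m [ 0.0013 -0.0007  0.0484] rot [0.32 0.25 0.12]
```

View pics/w6.png

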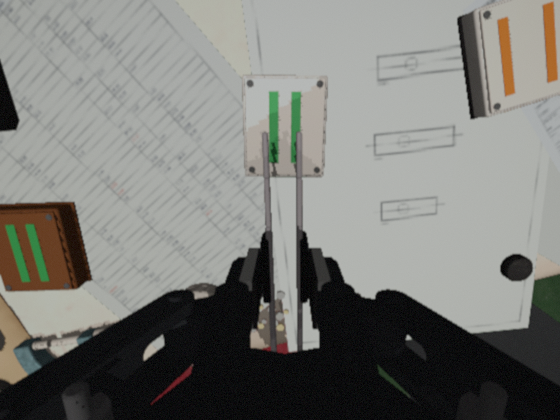

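View pics/s6.png

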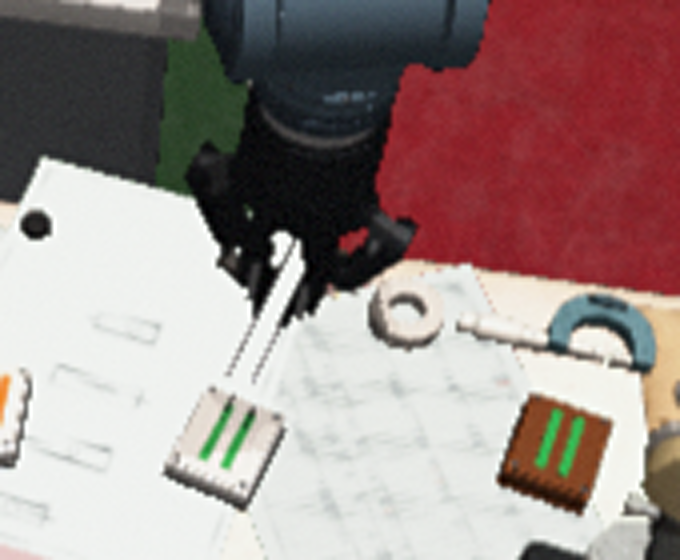

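The tips are at (266,134) and (299,134), above the block's near end. The green lines run along columns ~273 and ~295.

```bash
cat >> h.py <<'E'
def green(im,c,roi):
    u0,u1,v0,v1=roi
    h=cv2.cvtColor(im,cv2.COLOR_BGR2HSV); m=cv2.inRange(h,(45,90,50),(80,255,255)); k=np.zeros_like(m); k[v0:v1,u0:u1]=m[v0:v1,u0:u1]
    n,lab,st,ce=cv2.connectedComponentsWithStats(k); out=[]
    for i in range(1,n):
        if st[i,4]<60: continue
        ys,xs=np.where(lab==i); w=np.array([onz(c,x,y,20)[:2] for x,y in zip(xs,ys)],np.float32)
        r=cv2.minAreaRect(w); vx,vy,*_=cv2.fitLine(w,cv2.DIST_L2,0,.01,.01).ravel()
        print("px",st[i],"ctr",np.round(w.mean(0),1),"rect",np.round(r[0],1),np.round(r[1],1),"ang",np.degrees(np.arctan2(vy,vx)).round(2)); out.append(np.array(r[0]))
    return out
E
python3 - <<'E'
from h import *
c=np.load("c6.npy",allow_pickle=True).item(); im=cv2.imread("pics/w6.png")
g=green(im,c,(235,335,70,180))
print("mid",np.mean(g,0))
z=82
L,R,lb,rb=[onz(c,*p,z)[:2] for p in((266,134),(299,134),(270.5,300),(300,300))]
print(L,R,(L+R)/2,np.linalg.norm(L-R)); 
for d in(L-lb,R-rb): print(np.degrees(np.arctan2(d[1],d[0])))
cv2.imwrite("pics/w6c.png",cv2.resize(im[65:365,230:340],None,fx=2,fy=2,interpolation=cv2.INTER_CUBIC))
E
```

```text
px [269  92   9  71 575] ctr [526.1 228.3] rect [526.  228.7] [ 5.2 43. ] ang -17.41
px [291  92   9  70 448] ctr [525.5 214.3] rect [522.3 215. ] [ 4.9 42.4] ang -18.63
mid [524.13562012 221.81345367]
[524.81939518 230.14823268] [520.70511895 216.17131992] [522.76225707 223.1597763 ] 14.56987848171909
-15.755350730447368
-15.276913415153762
```

View pics/w6c.png

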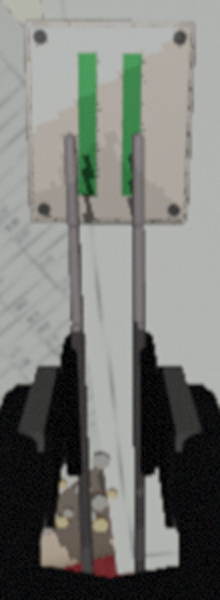

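```bash
python3 - <<'E'
from h import *
a=cv2.imread("pics/top0.png"); b=cv2.imread("pics/side0.png")
c=calibration("top");cs=calibration("side")
print("clevis",onz(c,233.5,267,25),"pile",onz(c,205,266,5),"side pile",onz(cs,345,188,5),"clevis base side",onz(cs,320,188,0))
o=np.hstack([cv2.resize(a[245:285,190:245],(390,284),interpolation=cv2.INTER_CUBIC),cv2.resize(b[170:210,305:360],(390,284),interpolation=cv2.INTER_CUBIC)])
cv2.imwrite("pics/pile.png",o)
E
```

```text
clevis [379.40069595 208.79917345  25.        ] pile [382.56272748 276.83120044   5.        ] side pile [374.40863391 281.75964947   5.        ] clevis base side [382.20580919 216.55097507   0.        ]
```

View pics/pile.png

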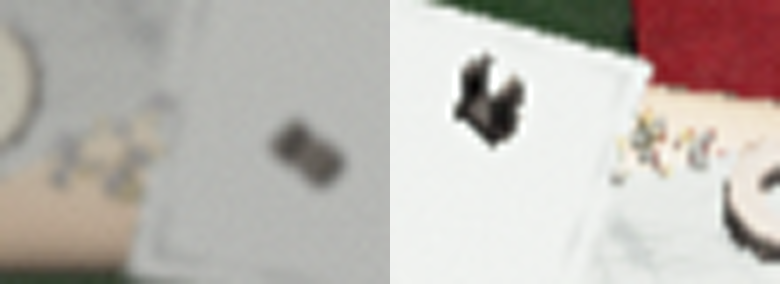

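Request:
step_arm(rows=[0,0.0005,0.012,0,0,0,26,0,0.0005,0.026,0,0,0,26,0,0.0005,0.038,0,0,0,26,0,0.0005,0.045,0,0,0,26,0,0.0005,0.048,0,0,0,26])

```text
clock: 6.18
ee_pos: [459.2, 238.4, 28.4]
orientation: [0.99, -0.144, -0.004, 0.003]
ft_force: [-0.3, -0.6, -0.9]
width: 22.6
```

Request:
step_arm(rows=[0,0,0,0,0,0,26])

```text
clock: 6.27
ee_pos: [458.9, 238.1, 27.6]
orientation: [0.99, -0.144, -0.005, 0.003]
ft_force: [0.2, 0.2, 0.0]
width: 22.5
```

```bash
python3 - <<'E'
from h import *
c=calibration("wrist");np.save("c7.npy",c,allow_pickle=True)
f=grab_frame("wrist"); cv2.imwrite("pics/w7.png",f[:,:,::-1]); cv2.imwrite("pics/w7c.png",f[60:360,225:345,::-1].repeat(2,0).repeat(2,1))
f=grab_frame("side"); cv2.imwrite("pics/s7.png",f[:,:,::-1]); cv2.imwrite("pics/s7c.png",cv2.resize(f[180:250,280:360,::-1],None,fx=8,fy=8,interpolation=cv2.INTER_CUBIC))
target([462,240,28],-106.6)
im=cv2.imread("pics/w7.png"); green(im,c,(225,345,30,200))
E
```

```text
t 6.37 at [459.1 238.2  28.2] yang -106.53 w 22.4 F [-0.7 -0.1  0.4]
shift m [ 0.0022 -0.0025  0.0002] rot [0.44 0.43 0.07]
px [258  78  12  95 794] ctr [531.6 226.9] rect [526.1 228.5] [ 5.1 42.9] ang -18.81
px [288  78  12  95 946] ctr [524.5 214.5] rect [522.  214.9] [ 5.2 42.9] ang -18.14
```

View pics/w7c.png

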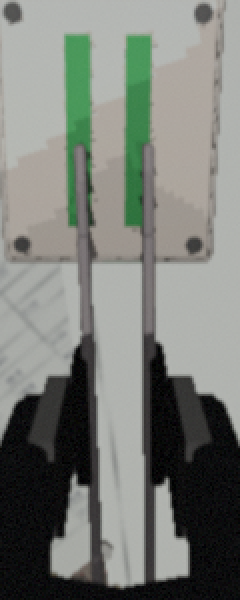

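View pics/s7c.png

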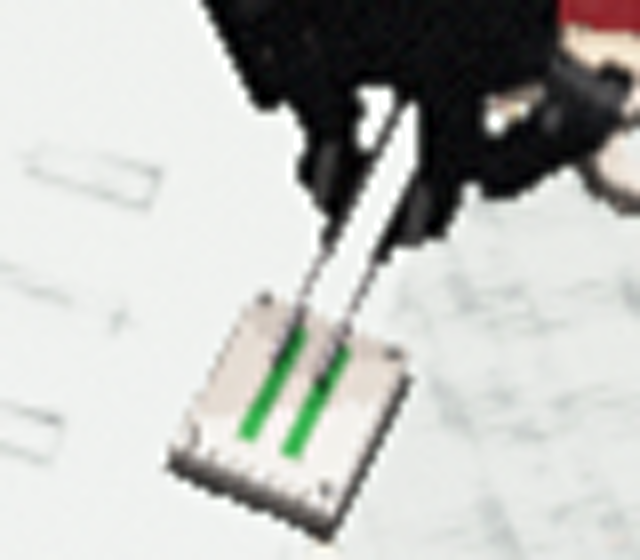

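```bash
python3 - <<'E'
from h import *
c=np.load("c7.npy",allow_pickle=True).item()
a=-16.6; e=np.array([np.cos(np.radians(a)),np.sin(np.radians(a))]); n=np.array([-e[1],e[0]])
for z in(30,32,34):
    print(z)
    for nm,p in(("L",(265.2,133.5)),("R",(299,133.5))):
        d=onz(c,*p,z)[:2]-[524.05,221.7]; print(nm,"along",(d@e).round(2),"lat",(d@n).round(2))
# line edges: left line far/near columns in crop
for p in((64,36),(90,36),(69,225),(124,36),(150,36),(126,225)):
    d=onz(c,225+p[0]/2,60+p[1]/2,20)[:2]-[524.05,221.7]; print("line",p,(d@e).round(2),(d@n).round(2))
# rear of legs for angle
for p in((98,560),(150,560)):
    d=onz(c,225+p[0]/2,60+p[1]/2,33)[:2]-[524.05,221.7]; print("rear",(d@e).round(2),(d@n).round(2))
# shadow-free height check from side: tips in s7c
cs=calibration("side")
for p in((289,358),(322,385)):
    u,v=280+p[0]/8,180+p[1]/8
    print("side z32",[ (round(float((onz(cs,u,v,32)[:2]-[524.05,221.7])@e),1),round(float((onz(cs,u,v,32)[:2]-[524.05,221.7])@n),1))])
E
```

```text
30
L along -2.65 lat 5.81
R along -2.63 lat -9.21
32
L along -2.57 lat 5.7
R along -2.56 lat -9.1
34
L along -2.5 lat 5.59
R along -2.49 lat -8.99
line (64, 36) 21.39 9.66
line (90, 36) 21.41 3.77
line (69, 225) -21.68 9.47
line (124, 36) 21.42 -3.94
line (150, 36) 21.43 -9.84
line (126, 225) -21.68 -4.59
rear -109.38 2.73
rear -109.45 -11.14
side z32 [(-3.7, -4.0)]
side z32 [(0.7, 8.6)]
```

```bash
python3 - <<'E'
from h import *
c=np.load("c7.npy",allow_pickle=True).item(); cs=calibration("side"); ct=calibration("top")
s=cv2.imread("pics/s7.png")
im=cv2.resize(s[205:245,300:340],None,fx=14,fy=14,interpolation=cv2.INTER_NEAREST)
for p in((265.2,133.5),(299,133.5)):
  for z,col in((32,(0,0,255)),(26,(255,0,0))):
    q=proj(cs,onz(c,*p,z)); cv2.circle(im,tuple(int(x) for x in ((q-[300,205]+.5)*14)),4,col,-1); print(q)
cv2.imwrite("pics/s7d.png",im)
t=grab_frame("top"); cv2.imwrite("pics/t7.png",cv2.resize(t[180:230,200:260,::-1],None,fx=10,fy=10,interpolation=cv2.INTER_CUBIC))
E
```

```text
[319.64978287 226.63301819]
[319.56610293 227.92732049]
[313.99866463 224.30543127]
[313.69755557 225.5054676 ]
```

View pics/s7d.png

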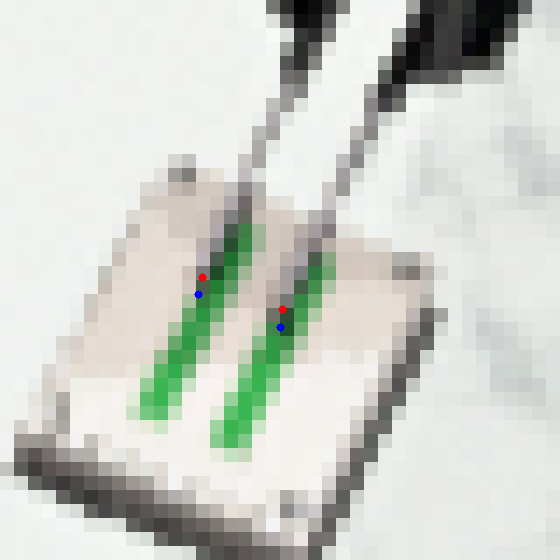

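View pics/t7.png

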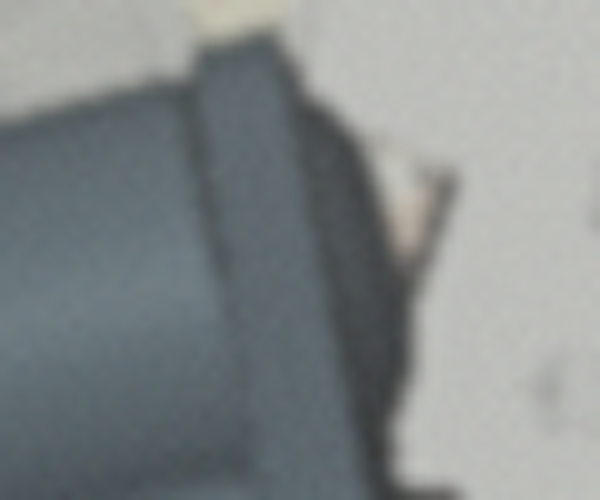

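The wrist and side views agree: both tips stand about 1.7 mm to the right of their lines, the legs are skewed about 1.3° and the gap is 14.8 mm. I'll correct all three.

Request:
step_arm(rows=[0.001,-0.0015,0.001,0.2,0.2,0.6,25.5,0.002,-0.003,0.002,0.4,0.4,1.2,25.3,0.002,-0.003,0.002,0.4,0.4,1.2,25.3,0.002,-0.003,0.002,0.4,0.4,1.2,25.3])

```text
clock: 6.75
ee_pos: [462.4, 240.8, 26.8]
orientation: [0.988, -0.154, 0.0, 0.0]
ft_force: [0.2, 0.8, -1.1]
width: 21.9
```

```bash
cat > chk.py <<'E'
from h import *
import sys
k=sys.argv[1]
c=calibration("wrist");np.save(f"c{k}.npy",c,allow_pickle=True)
target([462,240,26],-106.6)
f=grab_frame("wrist"); cv2.imwrite(f"pics/w{k}.png",f[:,:,::-1]); W=cv2.resize(f[80:200,235:335,::-1],None,fx=5,fy=5,interpolation=cv2.INTER_NEAREST)
s=grab_frame("side"); cv2.imwrite(f"pics/s{k}.png",s[:,:,::-1]); S=cv2.resize(s[205:245,300:324,::-1],None,fx=12,fy=12,interpolation=cv2.INTER_NEAREST)
o=np.zeros((600,800,3),np.uint8); o[:600,:500]=W; o[:480,505:793]=S; cv2.imwrite(f"pics/o{k}.png",o)
target([462,240,26],-106.6)
E
python3 chk.py 8
```

```text
t 6.75 at [462.4 240.8  26.8] yang -107.72 w 21.9 F [ 0.2  0.8 -1.1]
shift m [-0.0002  0.0009  0.0008] rot [-0.   -0.04 -1.12]
t 6.85 at [462.3 240.8  26.7] yang -107.72 w 21.8 F [-0.1 -0.4 -0.5]
shift m [-0.0001  0.0008  0.0007] rot [ 0.   -0.03 -1.12]
```

View pics/o8.png

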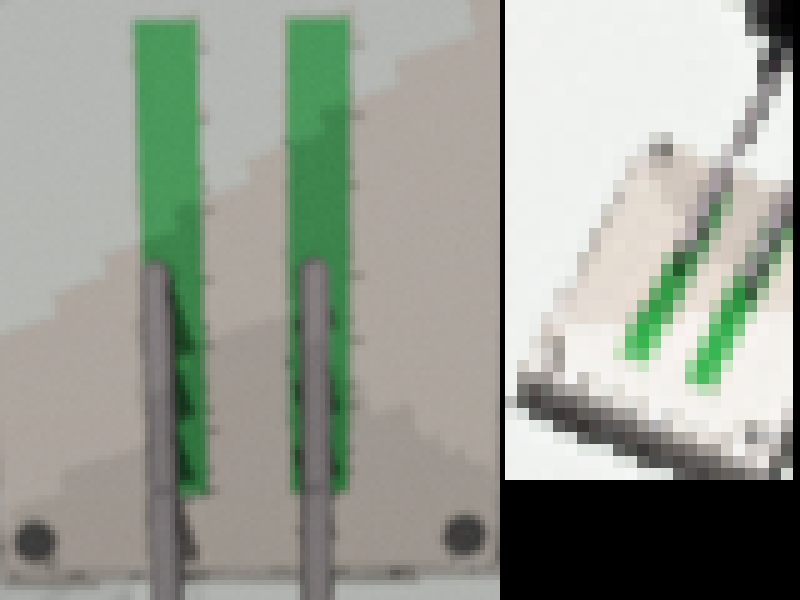

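```bash
python3 - <<'E'
from h import *
c=np.load("c8.npy",allow_pickle=True).item()
def w(p,z): return onz(c,235+p[0]/5-.5,80+p[1]/5-.5,z)[:2]
# line edges at four ends
A=[(134,20),(199,20),(286,17),(350,17)];B=[(147,493),(208,493),(291,492),(349,492)]
far=[w(p,20) for p in A]; near=[w(p,20) for p in B]
ctr=np.mean(far+near,0); d=np.mean(far,0)-np.mean(near,0); e=d/np.linalg.norm(d); n=np.array([-e[1],e[0]])
print(ctr,np.degrees(np.arctan2(e[1],e[0])))
for P in far+near: print("line",((P-ctr)@e).round(1),((P-ctr)@n).round(2))
for z in (28,30.5,33):
  for p in((156,268),(314,268),(167,560),(316,560)):
    P=w(p,z); print(z,((P-ctr)@e).round(1),((P-ctr)@n).round(2))
E
```

```text
[524.10411255 221.64658602] -16.942212329551595
line 21.8 9.87
line 21.7 3.94
line 21.9 -3.99
line 21.8 -9.82
line -21.7 10.07
line -21.8 4.03
line -21.8 -4.18
line -21.9 -9.92
28 0.1 8.04
28 -0.1 -6.18
28 -26.8 7.81
28 -27.0 -6.32
30.5 0.1 7.89
30.5 -0.1 -6.08
30.5 -26.2 7.66
30.5 -26.4 -6.22
33 0.2 7.73
33 0.0 -5.98
33 -25.7 7.51
33 -25.9 -6.11
```

The gap is now 14.0 mm, and the tips sit at +7.9 and −6.1 mm (ideal ±7). I'll trim 0.9 mm sideways and then hold.

Request:
step_arm(rows=[0,0.0005,0,0,0,0,25.3,0,0.0009,0,0,0,0,25.3,0,0.0009,0,0,0,0,25.3,0,0.0009,0,0,0,0,25.3])

```text
clock: 7.18
ee_pos: [462.0, 239.9, 26.7]
orientation: [0.988, -0.154, 0.0, 0.0]
ft_force: [-0.4, -0.2, -0.5]
width: 22.0
```

```bash
python3 chk.py 9
```

```text
t 7.18 at [462.  239.9  26.7] yang -107.72 w 22.0 F [-0.4 -0.2 -0.5]
shift m [-0.     -0.0001  0.0007] rot [ 0.01 -0.02 -1.12]
t 7.28 at [462.  239.9  26.8] yang -107.72 w 21.6 F [ 0.9 -0.6 -0. ]
shift m [-0.0001 -0.0001  0.0008] rot [ 0.   -0.03 -1.12]
```

View pics/o9.png

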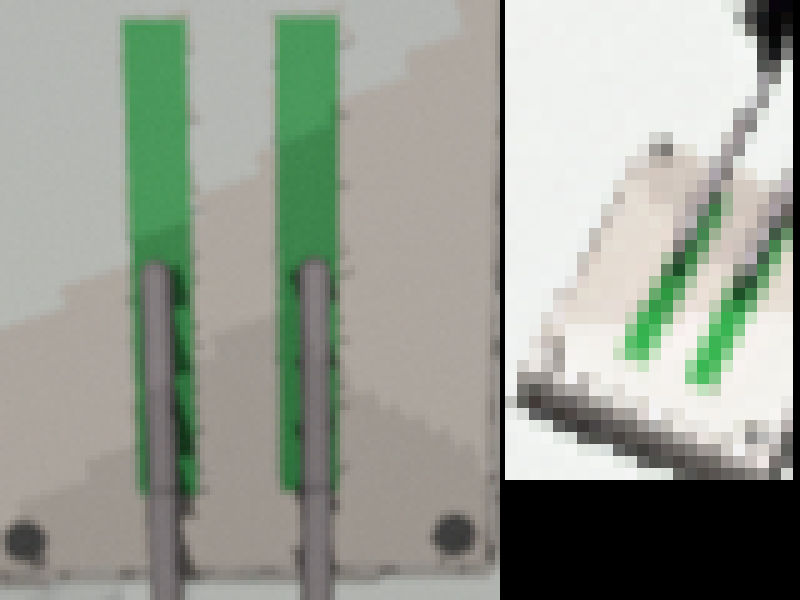

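```bash
python3 - <<'E'
from h import *
cs=calibration("side"); s=cv2.imread("pics/s9.png")
h=cv2.cvtColor(s,cv2.COLOR_BGR2HSV)
e=np.array([np.cos(np.radians(-16.8)),np.sin(np.radians(-16.8))]); n=np.array([-e[1],e[0]]); b=np.array([523.4,221.0])
im=cv2.resize(s[200:240,295:335],None,fx=14,fy=14,interpolation=cv2.INTER_NEAREST)
def dot(P,col):
    q=proj(cs,P); cv2.circle(im,tuple(int(x) for x in ((q-[295,200]+.5)*14)),3,col,-1)
for sg in(7,-7):
    dot([*(b+sg*n),30.5],(0,0,255)); dot([*(b+sg*n-30*e),30.5],(0,0,255)); dot([*(b+sg*n),20],(255,0,0)); dot([*(b+sg*n+22*e),20],(255,0,0))
cv2.imwrite("pics/s9d.png",im)
E
```

```text
(no output)
```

View pics/s9d.png

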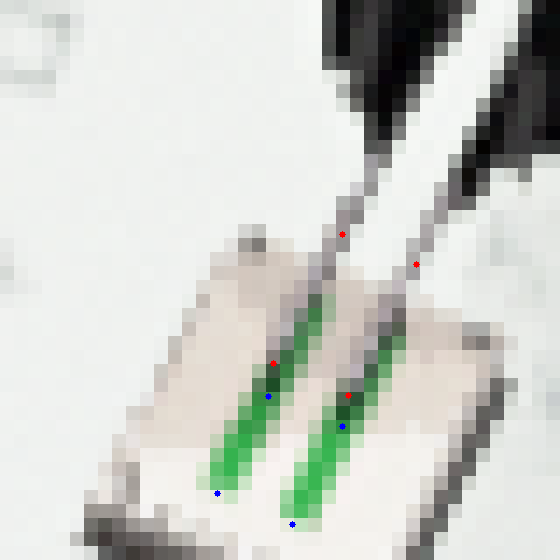

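The side view agrees: the predicted ±7 mm tip points at z 30.5 fall on the leg ends. I'll hold now.

Request:
step_arm(rows=[0,0,0,0,0,0,25.3,0,0,0,0,0,0,25.3,0,0,0,0,0,0,25.3,0,0,0,0,0,0,25.3,0,0,0,0,0,0,25.3])

```text
clock: 7.7
ee_pos: [462.0, 239.9, 26.7]
orientation: [0.988, -0.154, 0.0, 0.0]
ft_force: [0.6, -0.3, -0.8]
width: 22.0
```

Request:
step_arm(rows=[0,0,0,0,0,0,25.3,0,0,0,0,0,0,25.3,0,0,0,0,0,0,25.3,0,0,0,0,0,0,25.3,0,0,0,0,0,0,25.3])

```text
clock: 8.12
ee_pos: [462.0, 239.9, 26.7]
orientation: [0.988, -0.154, 0.0, 0.0]
ft_force: [-0.7, -0.3, -0.0]
width: 22.2
```

Request:
step_arm(rows=[0,0,0,0,0,0,25.3,0,0,0,0,0,0,25.3,0,0,0,0,0,0,25.3,0,0,0,0,0,0,25.3,0,0,0,0,0,0,25.3])

```text
clock: 8.53
ee_pos: [462.0, 239.9, 26.7]
orientation: [0.988, -0.154, 0.0, 0.0]
ft_force: [0.7, 1.0, -0.0]
width: 22.0
```

Request:
step_arm(rows=[0,0,0,0,0,0,25.3,0,0,0,0,0,0,25.3,0,0,0,0,0,0,25.3,0,0,0,0,0,0,25.3,0,0,0,0,0,0,25.3])

```text
clock: 8.95
ee_pos: [462.0, 239.9, 26.7]
orientation: [0.988, -0.154, 0.0, 0.0]
ft_force: [-0.4, -0.5, -0.7]
width: 21.8
```

Request:
step_arm(rows=[0,0,0,0,0,0,25.3,0,0,0,0,0,0,25.3,0,0,0,0,0,0,25.3,0,0,0,0,0,0,25.3,0,0,0,0,0,0,25.3])

```text
clock: 9.37
ee_pos: [462.0, 239.9, 26.7]
orientation: [0.988, -0.154, 0.0, 0.0]
ft_force: [-0.5, -0.0, -0.2]
width: 21.9
```

Request:
step_arm(rows=[0,0,0,0,0,0,25.3,0,0,0,0,0,0,25.3,0,0,0,0,0,0,25.3,0,0,0,0,0,0,25.3,0,0,0,0,0,0,25.3])

```text
clock: 9.78
ee_pos: [462.0, 239.9, 26.7]
orientation: [0.988, -0.154, 0.0, 0.0]
ft_force: [0.5, -0.2, -0.8]
width: 21.8
```

Request:
step_arm(rows=[0,0,0,0,0,0,25.3,0,0,0,0,0,0,25.3,0,0,0,0,0,0,25.3,0,0,0,0,0,0,25.3,0,0,0,0,0,0,25.3])

```text
clock: 10.2
ee_pos: [462.0, 239.9, 26.7]
orientation: [0.988, -0.154, 0.0, 0.0]
ft_force: [0.2, -0.4, -0.7]
width: 21.9
```

Request:
step_arm(rows=[0,0,0,0,0,0,25.3,0,0,0,0,0,0,25.3,0,0,0,0,0,0,25.3,0,0,0,0,0,0,25.3,0,0,0,0,0,0,25.3])

```text
clock: 10.62
ee_pos: [462.0, 239.9, 26.8]
orientation: [0.988, -0.154, 0.0, 0.0]
ft_force: [0.4, -0.1, -1.2]
width: 21.7
```

Request:
step_arm(rows=[0,0,0,0,0,0,25.3,0,0,0,0,0,0,25.3,0,0,0,0,0,0,25.3,0,0,0,0,0,0,25.3,0,0,0,0,0,0,25.3])

```text
clock: 11.03
ee_pos: [462.1, 239.9, 26.8]
orientation: [0.988, -0.154, 0.0, 0.0]
ft_force: [0.2, -0.2, 0.9]
width: 21.8
```

```bash
python3 chk.py 10
```

```text
t 11.03 at [462.1 239.9  26.8] yang -107.72 w 21.8 F [ 0.2 -0.2  0.9]
shift m [-0.0001 -0.0001  0.0008] rot [ 0.   -0.03 -1.12]
t 11.13 at [462.  239.9  26.7] yang -107.72 w 22.1 F [ 0.6 -1.2  0. ]
shift m [-0.0001 -0.0001  0.0007] rot [ 0.   -0.03 -1.12]
```

View pics/o10.png

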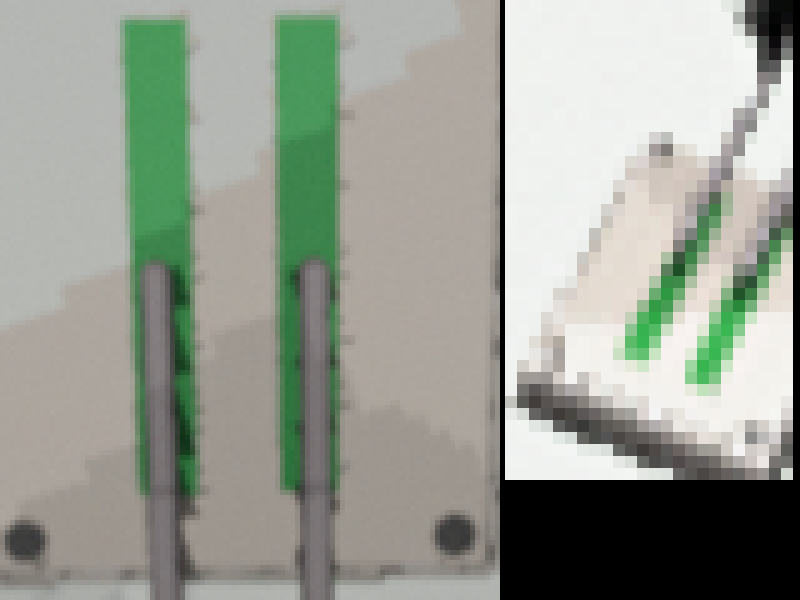

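The picture is unchanged after 3.9 s: the tips at crop (155,268) and (314,268) are each inside their own green line.

```bash
python3 -c "
from workcell import *
print(hand_in())"
```

```text
the job is handed in; nothing more can be done
None
```

The tweezers are held just above the green-lined block with each tip over its own green line, and I handed the job in with them still gripped. I picked them up by the two black pads, squeezed to about 22 mm over the pads, and carried them level to the block.

- **Gap:** the tip centres measured about 14.0 mm apart in the wrist view before a final 0.9 mm sideways trim. I did not recompute the figure after the trim. The later wrist pictures show each tip inside its line, by eye within about 0.5 mm of centre, and the side view agrees.
- **Height:** the tips are about 8 mm clear of the block top. This comes from the gripper height rather than a direct measurement. The forces showed no contact.
- **Hold:** I held still for about 3.9 s. The position stayed within 0.1 mm, the pad width read 21.6–22.2 mm, and the last pictures were unchanged. The clock read about 11.1 s at hand-in.
- **Failed or disagreed:** the first pass over the block was off, with the tips 1.7 mm to one side, skewed by 1.3° and 14.8 mm apart, and I corrected it. My first rough reading of the side view disagreed by about 4 mm because I mistook shadows for tips. The top view could not confirm the final pose because the arm blocked it.

I did not touch any other objects.

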